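Pry the retaining clip off the drive spindle with a hooked pick

ROBOT

A 6-joint arm with a two-finger parallel gripper is mounted at the origin on a cart in front of the work surface, level with it; the furniture and walls round the work are solid. World frame = base frame: x ahead of the robot, y to its left, z up, the work surface at z = 0. Lengths are in mm, angles in degrees, forces in N, time in s.
With the tool pointing down it reaches from about 300 to 850 mm from the base axis. Payload 4.2 kg.
Tool frame: the origin (TCP) lies midway between the tips of the shut fingers; the grasp point (between the pads) lies 19 mm behind it (env.grip_point_offset is the distance from the TCP to the grasp point, in mm); z points along the fingers, x is the direction in which the jaws open and shut, and the axes are right-handed (so a half turn about z gives the same grasp; the last joint's range is limited). The gripper opens to 91 mm and grips with 3 to 60 N. Pads are 32 mm wide; open, the fingers measure 118 mm over their backs; the gripper's body (76 mm by 178 mm) begins 60 mm behind the grasp point.
Start: joints at [64.458, 18.312, 89.639, -0, 72.044, -1.146], TCP at [237.508, 523.673, 213.976] pointing down, gripper open.
Joint ranges: [-177.97, 177.97], [-48.28, 115.42], [12.27, 149.76], [-77.06, 257.06], [2.81, 150.46], [-146.56, 146.56]. Speed limits (degrees/s): [147.25, 147.25, 180, 180, 180, 180].

INTERFACE

Orientations are given as [roll, pitch, yaw] about the fixed x, y, z axes, in that order (R = Rz(yaw) Ry(pitch) Rx(roll)).
In Python, from workcell import env gives the robot as it stands.
- The arm moves only by the shell command python3 -m pendant 'ROWS' [FORCE]. ROWS is JSON, a list of rows, each an object with "xyz": the shift along the tool's x, y, z in m, a list of three; "roll": the turn about the tool's z in degrees; "jaw": the closure, from 0 (fully open) to 1 (shut). A call has exactly 8 rows; each row is the pose to reach, as a shift and turn from the pose commanded when the call began, along the tool's axes at that moment; what a row does not reach only later rows make up. A row lasts 1/8 s, in which the tool goes at most 62.5 mm and 10.7 degrees, less where a joint would pass 70% of its speed; a pose out of reach is approached as far as the arm can. A call with a gripper value outside its range is refused whole. The fingers move at their own pace and stop on an object; FORCE is the grip in N (left out, the last holds). Time passes only in rows, so rows that repeat a pose let the fingers close, or fill a call up. It gives the time, the measured TCP pose, the force and the opening at its end, in the units of the state.
- env.state(): the state, without advancing time (a new reading comes with each control period).
- env.grab_frame(name): name is "scene" or "top" or "wrist"; returns (picture, depth): 384x512x3 uint8, blue, green, red; 384x512 float32, mm along the optical axis (not along the pixel's ray), 0 where there is no reading.
- env.camera_params(name): a dict with "camera_matrix" (3x3 intrinsics, pixels), "cam_to_world" (4x4, takes a point from camera to world coordinates); the wrist camera has in their place "hand_eye" (4x4, takes a point from camera to tool coordinates, whose origin is the TCP and whose axes are the tool frame's). Camera axes: x right, y up, looking along -z (the intrinsics and any distortion apply to the point x, -y, -z); pixel columns grow to the right and rows downward; lengths in mm; the calibration is good to about 2 mm. A picture is of the moment at which its call begins: read the wrist's pose just before it. camera_params takes no time and is no camera call.
- env.job_done(): hands the job in, once; it reports no verdict.
The state is a dict: "time_s": time; "qpos": joint angles; "qvel": joint speeds; "effort": joint torques, N m; "ee_pos": TCP position; "ee_rot": TCP orientation; "force": force on the tool from outside, world axes, zero at the start; "torque": the same for the moment, N m; "gripper_width": finger opening in mm.
Only numpy, scipy, OpenCV 4.12 (cv2) and the standard library are available. Lean on these libraries where they do the work, as an engineer would, in place of code of your own. Each camera call takes 0.05 s, during which the arm holds its last target. There are 200 camera calls.

TASK

Take the hooked pick from its stand, hook it into the eye of the brass spring clip and gently pry the clip out of the spindle groove, pulling it straight off sideways so that it is left lying flat on the blue-rimmed plate, clear of the spindle. Touch the clip with the pick only, never with the gripper, do not force anything, then put the pick back upright in its stand and leave the things around alone.

Things in the scene. Friction and masses are not known exactly. Their poses are not given: they have to be found in the camera images.
- drive_head: Fixed aluminium plate with blue rim and upright steel spindle. Origin: spindle axis at worktop level. Plate face at z = 8 mm, reaching x -98..+36, y -49..+49 mm; rim 6 mm above the face. Spindle above the face: neck (the groove) radius 8 mm, 6.5 mm high, then a head of radius 10.5 mm, its top 18 mm above the face.
- clip: Loose brass spring clip (E-ring), 35x26 mm, 10 mm high, seated in the groove, lying on the plate. Origin: its underside, on the spindle axis while seated. z up; it comes off along its own -x (mouth opens to +x). Two sprung arms grip the neck: pulling along -x takes about 4 to 8 N and it snaps free after about 7 to 12 mm; moved 20 mm it is clear of the spindle.
- clip_eye (a point): Middle of the eye slot on the clip's -x side, 16 mm from the clip's origin, 8 mm above its underside; axes as the clip's. The slot is open from above: clip x -11..-20, y -8..+8 mm, side rails 5 mm high. A bridge at x -20..-26 mm closes it outside: 22 mm wide, underside 6 mm and top 10 mm above the plate face, so a hook toe passes beneath it.
- pick: Hooked pick, upright in its stand, about 72 g. Origin: centre of the underside of its steel collar (56x24x5 mm), which rests on the stand; z up. Below it a 4 mm round shank runs 36 mm down; at the foot a flat toe 2.8 mm thick, 3.6 mm wide (centre 34.6 mm below the origin) points to the pick's own -x, its end 5 mm from the shank's axis.
- pick_grip (a point): Middle of the pick's red handle, 35 mm above the collar's underside; handle 16 mm (x) by 12 mm (y), 60 mm tall: grasp across the 12 mm. The shank is clamped in an adjusting slot of the collar: it is parallel to the handle but set off from its axis by up to 12 mm toward the pick's +x or -x, differently each time and not measured: find it by touch. It does not slip under load.
- pick_stand: Fixed grey block 76 x 50 x 45 mm (x, y, z) with a blind slot, 42 mm (x) by 14 mm (y) and 41 mm deep, in the middle of its top. Origin: centre of its underside.
- stand_mouth (a point): Centre of the slot's mouth on the stand's top, 45 mm above the worktop.
- petri: Petri dish, 63 mm across and 14 mm high, on the worktop; bystander. Origin: centre of its underside.
- cup: Sample cup with yellow lid, 51 mm across and 63 mm high; bystander. Origin: centre of its underside.
- dropper: Dropper bottle with yellow cap, 33 mm across and 75 mm high; bystander. Origin: centre of its underside.

How it is judged:
By the outcome, as a careful person would: the job done as asked, in the order asked, and still so for the second after the job is handed in, with the robot touching nothing.
It also fails if it takes over 54 s, if anything falls off the work surface, if the arm or the gripper's body presses on something with over 40 N, if the wrist force passes 120 N, or if a joint passes its speed limit or range.

## Working session

There is one attempt and no reset: what is moved stays moved. The work goes in short steps, Python scripts to look and compute and a shell command to move; the robot and the scene stay as the last step left them, time stands still between calls to the robot, and variables do not carry over. Pictures are saved under pics/ and viewed, about 8 in all and at most 12, crops included, and the job is handed in when it is done.

```bash
ls; mkdir -p pics
cat > h.py <<'E'
import numpy as np, cv2
from workcell import env
from scipy.spatial.transform import Rotation as R
def cam(n,st=None):
    p=env.camera_params(n); K=np.array(p["camera_matrix"])
    if n=="wrist":
        st=st or env.state(); T=np.eye(4);T[:3,:3]=R.from_euler('xyz',st["ee_rot"],degrees=True).as_matrix();T[:3,3]=st["ee_pos"]
        return K,T@np.array(p["hand_eye"]),p
    return K,np.array(p["cam_to_world"]),p
def grab(n):
    st=env.state(); K,T,p=cam(n,st); im,d=env.grab_frame(n); return im,d,K,T
def cloud(d,K,T):
    v,u=np.indices(d.shape); x=(u-K[0,2])/K[0,0]*d; y=(v-K[1,2])/K[1,1]*d
    P=np.stack([x,-y,-d,np.ones_like(d)],-1)@T.T
    P=P[...,:3]; P[d<=0]=np.nan; return P
def ray(u,v,z,K,T):
    """pixel to world at height z"""
    dr=T[:3,:3]@np.array([(u-K[0,2])/K[0,0],-(v-K[1,2])/K[1,1],-1]); o=T[:3,3]
    return o+dr*(z-o[2])/dr[2]
def proj(P,K,T):
    c=np.linalg.inv(T)@np.append(P,1); return np.array([K[0,0]*c[0]/-c[2]+K[0,2],K[1,1]*c[1]/c[2]+K[1,2]])
E
python3 - <<'E'
from h import *
print(env.state()); print(env.grip_point_offset)
for n in("scene","top","wrist"):
    im,d,K,T=grab(n); cv2.imwrite(f"pics/{n}0.png",im); np.savez(f"{n}0.npz",im=im,d=d,K=K,T=T)
    print(n,K.tolist(),T.round(3).tolist(),[k for k in env.camera_params(n)])
a=np.load("top0.npz")["im"];b=np.load("scene0.npz")["im"]
cv2.imwrite("pics/both0.png",cv2.resize(np.vstack([a,b]),(450,675))[:600])
E
```

```text
pics
{'time_s': 0.0, 'qpos': array([ 6.44564525e+01,  1.83519863e+01,  8.97056531e+01,  1.58489941e-04,
        7.20436485e+01, -1.14728989e+00]), 'qvel': array([-0.05189607,  0.07148432, -0.0266453 , -0.020414  , -0.02137084,
        0.07038183]), 'effort': array([ 7.98124383e-04, -4.12457907e+01, -2.31970060e+01,  7.26225972e-02,
        4.57828282e-02, -1.55576595e-04]), 'ee_pos': array([237.29695134, 523.20383227, 213.12192083]), 'ee_rot': array([-1.79997821e+02,  1.01264599e-01,  6.56036954e+01]), 'force': array([-0.08869209, -0.43582986, -0.63610158]), 'torque': array([-0.01617479, -0.01139628, -0.01898734]), 'gripper_width': 91.27967973090603}
18.8
scene [[435.07396477588287, 0.0, 247.60119747874154], [0.0, 435.07396477588287, 190.34898407708613], [0.0, 0.0, 1.0]] [[0.772, 0.482, -0.414, 147.599], [-0.635, 0.59, -0.499, -574.498], [0.004, 0.648, 0.761, 816.297], [0.0, 0.0, 0.0, 1.0]] ['camera_matrix', 'cam_to_world']
top [[406.8045365641546, 0.0, 251.42047809579324], [0.0, 406.8045365641546, 189.88001694552813], [0.0, 0.0, 1.0]] [[0.02, 0.983, -0.181, 328.702], [-1.0, 0.017, -0.017, -89.808], [-0.013, 0.181, 0.983, 1050.025], [0.0, 0.0, 0.0, 1.0]] ['camera_matrix', 'cam_to_world']
wrist [[277.3152724599541, 0.0, 255.670483957811], [0.0, 277.3152724599541, 189.5691812299841], [0.0, 0.0, 1.0]] [[0.414, -0.875, -0.252, 167.185], [0.91, 0.397, 0.116, 555.077], [-0.002, -0.277, 0.961, 383.891], [0.0, 0.0, 0.0, 1.0]] ['camera_matrix', 'hand_eye']
```

View pics/top0.png

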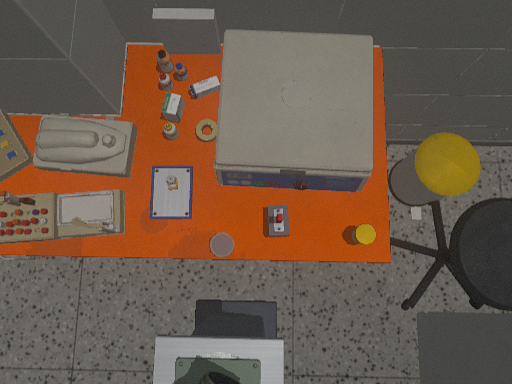

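View pics/scene0.png

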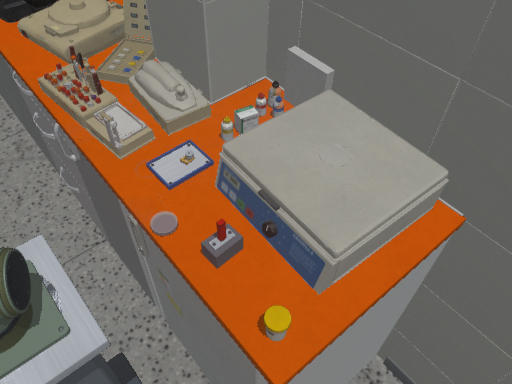

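The top view shows the plate at about (172,192) with the spindle and clip at (172,183). The stand and pick are at (277,221), the petri dish at (222,245), the cup at (363,235), and the big device's front edge is near row 187. The scene view agrees, with the stand at (222,240).

Run:
```python
from h import *
for n in("top","scene"):
    f=np.load(n+"0.npz"); im,d,K,T=[f[k] for k in("im","d","K","T")]
    P=cloud(d,K,T); hsv=cv2.cvtColor(im,cv2.COLOR_BGR2HSV)
    tb=P[(hsv[...,0]<12)&(hsv[...,1]>220)]; print(n,"table z",np.nanmedian(tb[:,2]))
    blue=(abs(hsv[...,0].astype(int)-115)<12)&(hsv[...,1]>150)
    x0,x1,y0,y1=(140,205,155,230) if n=="top" else (140,220,135,195)
    m=np.zeros_like(blue);m[y0:y1,x0:x1]=1;m&=blue
    B=P[m];B=B[~np.isnan(B[:,0])]
    r=cv2.minAreaRect(B[:,:2].astype(np.float32));print("plate rim",r,np.median(B[:,2]))
    # stand: points near, z 35..55
    for nm,c,z0,z1 in(("stand top",(0,0),38,52),("all high",(0,0),70,150)):
        (a,b,c_,e)=(258,296,200,242) if n=="top" else (198,248,212,268)
        Q=P[c_:e,a:b].reshape(-1,3);Q=Q[(Q[:,2]>z0)&(Q[:,2]<z1)]
        if len(Q)>3: print(nm,len(Q),cv2.minAreaRect(Q[:,:2].astype(np.float32)),np.median(Q,0))
    if n=="top":
        for nm,(u,v) in dict(petri=(222,245),cup=(365,234),devtop=(295,150),devfront=(295,168),drop=(170,130)).items(): print(nm,P[v,u])
    i=[np.array(im)]
f=np.load("top0.npz");im=f["im"]
a=cv2.resize(im[155:230,140:205],None,fx=6,fy=6,interpolation=2)
b=cv2.resize(im[195:270,200:300],None,fx=4,fy=4,interpolation=2)
s=np.load("scene0.npz")["im"];c=cv2.resize(s[205:275,190:255],None,fx=6,fy=6,interpolation=2)
h=450;cv2.imwrite("pics/crop1.png",np.hstack([cv2.resize(q,(390,450)) for q in(a,c)]))
```

```text
top table z -0.19151410498125188
plate rim ((0.0, 0.0), (0.0, 0.0), 0.0) nan
stand top 542 ((440.0871276855469, -140.14732360839844), (76.03266143798828, 50.150604248046875), 4.385337829589844) [ 436.58814719 -138.08122371   45.61708468]
all high 49 ((439.9341125488281, -140.3249969482422), (16.181201934814453, 12.301651954650879), 3.421569347381592) [ 438.76273505 -139.25873254  108.28615077]
petri [375.96332476  -0.49113035  12.30891181]
cup [ 406.8999773  -349.8215277    59.53147704]
devtop [ 591.53929903 -173.3359495   139.22834065]
devfront [ 550.75761373 -174.12958395  130.88469039]
drop [663.07362066 138.46067145  57.0401189 ]
scene table z -0.5705090706263718
plate rim ((0.0, 0.0), (0.0, 0.0), 0.0) nan
stand top 652 ((463.6911926269531, -138.84031677246094), (130.8025665283203, 51.86514663696289), 4.0455756187438965) [ 429.06217163 -148.56821849   44.8526658 ]
all high 138 ((436.8776550292969, -141.49984741210938), (17.41864013671875, 13.112723350524902), 5.82914924621582) [ 434.6435485  -145.02696581   96.07779886]
  return _methods._mean(a, axis=axis, dtype=dtype,
  ret = ret.dtype.type(ret / rcount)
```

View pics/crop1.png

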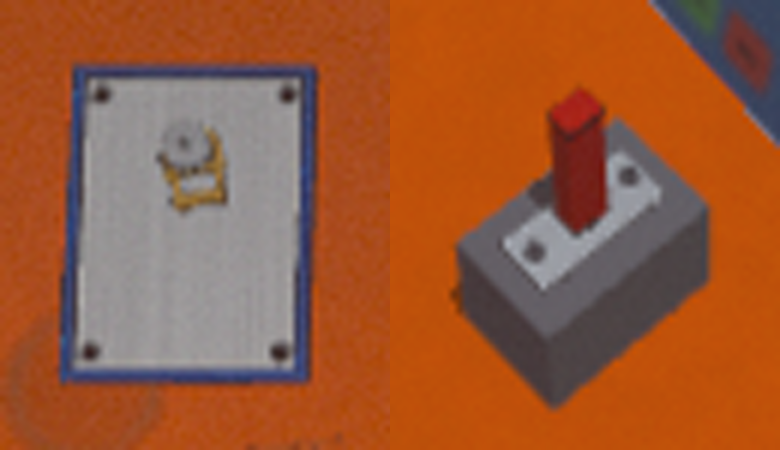

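Crop: the spindle head is at about (171,179) in the top image. The clip extends toward world -x and slightly -y. The stand and pick are well resolved.

Run:
```python
from h import *
f=np.load("top0.npz"); im,d,K,T=[f[k] for k in("im","d","K","T")]
P=cloud(d,K,T); hsv=cv2.cvtColor(im,cv2.COLOR_BGR2HSV)
Z=P[...,2]
Q=P[160:225,145:200].reshape(-1,3);Q=Q[(Q[:,2]>5)&(Q[:,2]<40)];print("plate",cv2.minAreaRect(Q[:,:2].astype(np.float32)))
Q=Q[Q[:,2]>16];print(len(Q),Q.round(1)[:25].tolist())
print("spindle ray z26",ray(171.2,178.8,26,K,T)," clip lower end", ray(140+200/6,155+205/6,16,K,T))
dv=P[25:200,205:385].reshape(-1,3);dv=dv[(dv[:,2]>60)&(dv[:,0]<700)]
print("device min x by y:",[(y,round(np.nanmin(dv[abs(dv[:,1]-y)<10][:,0]))for y in(-20,-60,-100,-140,-180) if (abs(dv[:,1]-y)<10).any()], "max y by x",[(x,round(np.nanmax(dv[abs(dv[:,0]-x)<10][:,1]))) for x in(500,520,540,560,600,650)if (abs(dv[:,0]-x)<10).any()],np.nanmax(dv[:,2]))
print(np.array(env.camera_params("wrist")["hand_eye"]).round(3).tolist())
```

```text
File "<stdin>", line 9
    print("device min x by y:",[(y,round(np.nanmin(dv[abs(dv[:,1]-y)<10][:,0]))for y in(-20,-60,-100,-140,-180) if (abs(dv[:,1]-y)<10).any()], "max y by x",[(x,round(np.nanmax(dv[abs(dv[:,0]-x)<10][:,1]))) for x in(500,520,540,560,600,650)if (abs(dv[:,0]-x)<10).any()],np.nanmax(dv[:,2]))
                                                                                                                                            ^
SyntaxError: closing parenthesis ']' does not match opening parenthesis '('
```

Run:
```python
from h import *
f=np.load("top0.npz"); im,d,K,T=[f[k] for k in("im","d","K","T")]
P=cloud(d,K,T)
Q=P[160:225,145:200].reshape(-1,3);Q=Q[(Q[:,2]>5)&(Q[:,2]<40)];print("plate",cv2.minAreaRect(Q[:,:2].astype(np.float32)))
Q=Q[Q[:,2]>16];print(len(Q),Q.round(1)[:25].tolist())
print("spindle ray z26",ray(171.2,178.8,26,K,T)," clip lower end", ray(140+200/6,155+205/6,16,K,T))
dv=P[25:200,205:385].reshape(-1,3);dv=dv[(dv[:,2]>60)&(dv[:,0]<700)]
for y in(-20,-60,-100,-140,-180): print("minx",y,dv[abs(dv[:,1]-y)<10][:,0].min())
for x in(500,520,540,560,600,650):
  q=dv[abs(dv[:,0]-x)<10]; print("maxy",x,q[:,1].max(),q[:,2].max())
print(np.array(env.camera_params("wrist")["hand_eye"]).round(3).tolist())
```

```text
plate ((511.323974609375, 128.3007049560547), (161.64498901367188, 126.82193756103516), 2.668229579925537)
106 [[581.1, 139.8, 16.2], [581.1, 121.2, 17.3], [577.3, 186.7, 17.4], [577.6, 178.9, 17.0], [578.0, 131.4, 18.2], [578.4, 110.4, 18.1], [578.8, 94.8, 17.5], [575.0, 186.9, 16.0], [564.1, 188.7, 16.2], [565.9, 86.6, 16.1], [563.2, 86.4, 16.2], [553.2, 187.7, 17.5], [552.0, 141.3, 26.4], [551.7, 138.4, 27.7], [552.0, 136.0, 26.9], [552.1, 133.5, 26.3], [549.0, 143.4, 27.7], [548.9, 140.7, 28.2], [549.5, 138.6, 25.9], [549.8, 136.3, 24.8], [550.3, 134.1, 22.7], [549.8, 131.1, 24.9], [547.5, 147.1, 22.0], [547.3, 144.2, 23.5], [546.6, 140.8, 27.0]]
spindle ray z26 [542.12489145 135.08618382  26.        ]  clip lower end [516.86575505 130.20648478  16.        ]
minx -20 538.6524971222727
minx -60 537.2605433579896
minx -100 535.7023628704611
minx -140 533.7536105613542
minx -180 516.8349214246225Traceback (most recent call last):
  File "<stdin>", line 10, in <module>
    return umr_maximum(a, axis, None, out, keepdims, initial, where)
ValueError: zero-size array to reduction operation maximum which has no identity
```

```bash
python3 -m pendant '[{"xyz":[-0.03,0.05,0],"roll":-4,"jaw":0},{"xyz":[-0.06,0.1,0],"roll":-8,"jaw":0},{"xyz":[-0.09,0.15,0],"roll":-12,"jaw":0},{"xyz":[-0.12,0.2,0],"roll":-16,"jaw":0},{"xyz":[-0.15,0.25,0.01],"roll":-20,"jaw":0},{"xyz":[-0.18,0.3,0.03],"roll":-24,"jaw":0},{"xyz":[-0.21,0.35,0.05],"roll":-28,"jaw":0},{"xyz":[-0.24,0.395,0.07],"roll":-28.6,"jaw":0}]'
python3 - <<'E'
from h import *
im,d,K,T=grab("wrist"); cv2.imwrite("pics/w1.png",im); np.savez("w1.npz",im=im,d=d,K=K,T=T)
s=env.state();print(s["ee_pos"],s["ee_rot"],s["qpos"],s["force"])
cv2.imwrite("pics/w1c.png",cv2.resize(im,(768,576)))
E
```

```text
time_s: 1.15
ee_pos: [499.1, 140.2, 143.3]
ee_rot: [180.0, -0.0, 94.2]
force: [0.3, 0.3, -0.6]
gripper_width: 90.9
[500.69725371 134.80570874 140.70121952] [-179.90556056    0.29440987   94.076327  ] [ 13.97521642  16.78297232 103.25160858  -0.31579953  60.10944206
 -79.94314646] [ 1.89902929 -4.53394336 -2.09702602]
```

View pics/w1c.png

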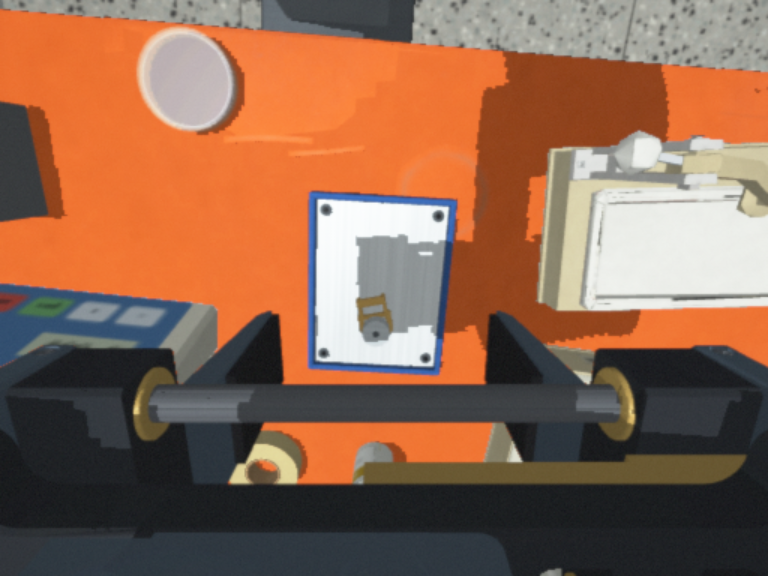

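The wrist view shows the plate with corners at about (312,193) and (440,372) in the 768-wide image. The spindle head is at (375,328), and the clip extends up (world -x) to about (371,295). I'll retake it with the arm still and measure.

Run:
```python
from h import *
im,d,K,T=grab("wrist"); np.savez("w2.npz",im=im,d=d,K=K,T=T)
s=env.state();print(s["ee_pos"],s["ee_rot"],s["qvel"].round(2))
hsv=cv2.cvtColor(im,cv2.COLOR_BGR2HSV);P=cloud(d,K,T)
m=((abs(hsv[...,0].astype(int)-113)<12)&(hsv[...,1]>140)).astype(np.uint8);m[:110]=0;m[260:]=0;m[:,:195]=0;m[:,315:]=0
m=cv2.morphologyEx(m,cv2.MORPH_OPEN,np.ones((2,2)))
cs,_=cv2.findContours(m,0,2);c=max(cs,key=cv2.contourArea)[:,0]
W=np.array([ray(u,v,14,K,T)[:2] for u,v in c],np.float32)
r=cv2.minAreaRect(W);print("rim outer",r)
b=((hsv[...,0]>8)&(hsv[...,0]<28)&(hsv[...,1]>90)).astype(np.uint8)
b[:180]=0;b[240:]=0;b[:,:225]=0;b[:,275:]=0
print("brass px",np.argwhere(b)[:,::-1].min(0),np.argwhere(b)[:,::-1].max(0),b.sum())
S=P[190:240,230:270].reshape(-1,3);S=S[S[:,2]>22.5];print("spindle depth",len(S),np.median(S,0),(S.max(0)+S.min(0))/2)
C=P[(b>0)];print("brass z",np.percentile(C[:,2],[5,50,95]))
crop=cv2.resize(im[175:245,215:285],(560,560),interpolation=cv2.INTER_CUBIC);cv2.imwrite("pics/w2c.png",crop)
```

```text
[498.89295814 137.71676012 141.617079  ] [-1.79798569e+02  1.25623645e-01  9.38977219e+01] [ 4.38 -2.01 -0.49  3.49  2.27  3.21]
rim outer ((512.8695068359375, 137.1141815185547), (137.07382202148438, 103.45906829833984), 0.9473414421081543)
brass px [243 196] [266 220] 225
spindle depth 265 [542.95168528 135.80879165  25.87249022] [543.44870436 135.95072111  25.30111688]
brass z [11.44316765 13.39350975 18.77580293]
```

View pics/w2c.png

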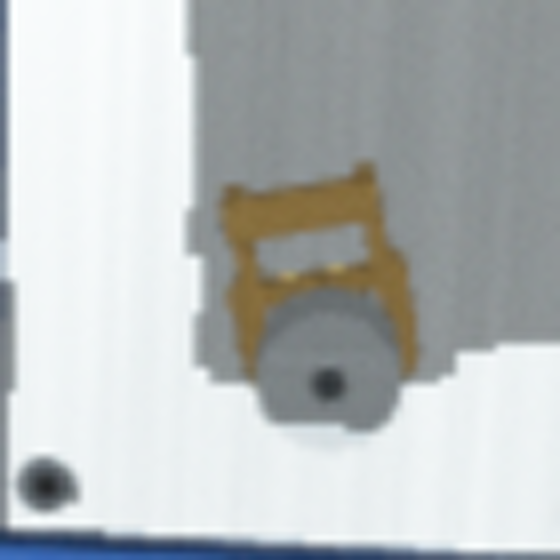

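The crop shows the brass clip's bridge from (225,200) to (375,180) and the eye slot spanning (258,240) to (370,270). The spindle head is centred near (328,370), with its mark at (328,383).

Run:
```python
from h import *
f=np.load("w2.npz");K,T=f["K"],f["T"]
g=lambda u,v,z:ray(215+u/8-.44,175+v/8-.44,z,K,T)[:2]
print("spindle",g(328,383,26))
sp=g(328,383,26)
pts=dict(bL=(222,208),bR=(378,185),biL=(240,235),biR=(372,218))
for k,(u,v) in pts.items(): print(k,g(u,v,18)-sp)
for k,(u,v) in dict(sL=(258,238),sR=(362,222)).items(): print(k,g(u,v,18)-sp)
for k,(u,v) in dict(aL=(250,378),aR=(412,372)).items(): print(k,g(u,v,13)-sp)
a=g(222,208,18);b=g(378,185,18);w=b-a;print("bridge width",np.hypot(*w),"normal dir yaw",np.degrees(np.arctan2(w[1],w[0]))-90, "centre outer",(g(232,195,18)+g(372,170,18))/2-sp)
s=env.state();print(s["ee_pos"],s["ee_rot"],s["time_s"])
```

```text
spindle [543.44074738 136.03054822]
bL [-21.75343851 -16.37387723]
bR [-26.6679179    5.03234182]
biL [-17.97112667 -13.63821016]
biR [-21.79685377   4.56679542]
sL [-17.71070458 -11.1019325 ]
sR [-21.11028454   3.22054816]
aL [  5.48698501 -11.01564063]
aR [ 2.85363256 12.30348151]
bridge width 21.963112752744717 normal dir yaw 12.930007948361336 centre outer [-26.26668415  -5.5291483 ]
[498.89295814 137.71676012 141.617079  ] [-1.79798569e+02  1.25623645e-01  9.38977219e+01] 1.25
```

```bash
python3 -m pendant '[{"xyz":[-0.04,-0.012,0],"roll":0,"jaw":0},{"xyz":[-0.095,-0.028,0],"roll":0,"jaw":0},{"xyz":[-0.15,-0.044,0],"roll":0,"jaw":0},{"xyz":[-0.205,-0.06,0],"roll":0,"jaw":0},{"xyz":[-0.25,-0.073,0],"roll":0,"jaw":0},{"xyz":[-0.273,-0.08,0],"roll":0,"jaw":0},{"xyz":[-0.273,-0.08,0],"roll":0,"jaw":0},{"xyz":[-0.273,-0.08,0],"roll":0,"jaw":0}]'
python3 - <<'E'
from h import *
for i in range(2):
    im,d,K,T=grab("wrist"); s=env.state();print(s["ee_pos"].round(1),s["ee_rot"].round(2),s["force"].round(1))
np.savez("w3.npz",im=im,d=d,K=K,T=T);cv2.imwrite("pics/w3.png",im)
P=cloud(d,K,T);Q=P.reshape(-1,3);hsv=cv2.cvtColor(im,cv2.COLOR_BGR2HSV).reshape(-1,3)
red=((hsv[:,0]<6)|(hsv[:,0]>172))&(hsv[:,1]>150)&(abs(Q[:,0]-440)<40)&(abs(Q[:,1]+140)<40)
Q1=Q[red&(Q[:,2]>103)];print(len(Q1),np.median(Q1,0),cv2.minAreaRect(Q1[:,:2].astype(np.float32)))
near=(abs(Q[:,0]-440)<50)&(abs(Q[:,1]+140)<40)
Q2=Q[near&(abs(Q[:,2]-45)<2)];print("stand",cv2.minAreaRect(Q2[:,:2].astype(np.float32)))
Q3=Q[near&(abs(Q[:,2]-50)<1.5)];print("collar",len(Q3),cv2.minAreaRect(Q3[:,:2].astype(np.float32)))
E
```

```text
time_s: 2.25
ee_pos: [438.4, -135.1, 144.0]
ee_rot: [180.0, -0.0, 94.2]
force: [0.4, 0.5, -0.0]
gripper_width: 91.1
[ 438.5 -135.   144. ] [ 1.7999e+02 -3.0000e-02  9.4270e+01] [-0.3  0.7 -0.6]
[ 438.6 -135.   144. ] [ 1.7999e+02 -3.0000e-02  9.4290e+01] [-0.5  1.1 -0.2]
285 [ 438.43658136 -141.71581016  109.57122138] ((439.4297180175781, -141.6452178955078), (15.962248802185059, 10.350776672363281), 3.7281618118286133)
stand ((439.932861328125, -141.94491577148438), (76.37326049804688, 49.98752975463867), 3.500903844833374)
collar 778 ((439.9749755859375, -141.80482482910156), (55.937564849853516, 23.616060256958008), 3.1972665786743164)
```

View pics/w3.png

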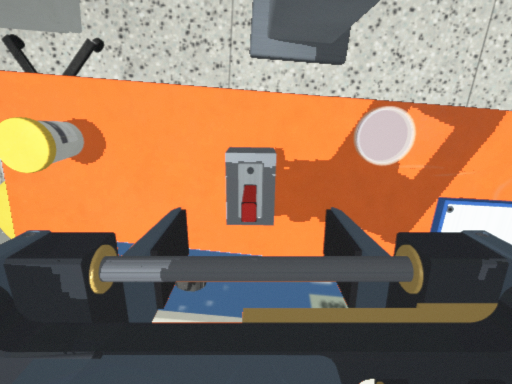

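The handle is at px (249,203), centred between the fingers apart from a 6 mm jaw-axis offset. The stand and petri dish are undisturbed. Next I'll centre, descend and close softly.

```bash
python3 -m pendant '[{"xyz":[-0.006,0.001,0],"roll":0.6,"jaw":0},{"xyz":[-0.006,0.001,0.025],"roll":0.6,"jaw":0},{"xyz":[-0.006,0.001,0.055],"roll":0.6,"jaw":0},{"xyz":[-0.006,0.001,0.078],"roll":0.6,"jaw":0},{"xyz":[-0.006,0.001,0.086],"roll":0.6,"jaw":0},{"xyz":[-0.006,0.001,0.086],"roll":0.6,"jaw":0.5},{"xyz":[-0.006,0.001,0.086],"roll":0.6,"jaw":1},{"xyz":[-0.006,0.001,0.086],"roll":0.6,"jaw":1}]' 5
python3 -c "
from h import *
s=env.state();print(s['force'],s['torque'],s['gripper_width'],s['ee_pos'],s['ee_rot'])"
```

```text
time_s: 3.35
ee_pos: [440.4, -142.3, 58.7]
ee_rot: [179.9, 0.0, 93.6]
force: [0.8, 0.5, -0.7]
gripper_width: 64.4
[ 0.76900375  0.47011395 -0.72048399] [-0.01446332  0.06254528  0.01706888] 64.37428248361634 [ 440.38846261 -142.28067814   58.73416707] [1.79901812e+02 3.65009306e-02 9.36039778e+01]
```

```bash
python3 -m pendant '[{"xyz":[0,0,0],"roll":0,"jaw":1},{"xyz":[0,0,0],"roll":0,"jaw":1},{"xyz":[0,0,0],"roll":0,"jaw":1},{"xyz":[0,0,0],"roll":0,"jaw":1},{"xyz":[0,0,0],"roll":0,"jaw":1},{"xyz":[0,0,0],"roll":0,"jaw":1},{"xyz":[0,0,0],"roll":0,"jaw":1},{"xyz":[0,0,0],"roll":0,"jaw":1}]' 5
python3 -c "
from h import *
s=env.state();print(s['force'],s['torque'],s['gripper_width'],s['ee_pos'],s['ee_rot'])"
```

```text
time_s: 4.35
ee_pos: [439.7, -142.0, 57.9]
ee_rot: [-180.0, -0.0, 93.6]
force: [0.4, 1.0, -0.5]
gripper_width: 11.7
[ 0.36723679  0.95657711 -0.5360445 ] [0.18683007 0.03299666 0.01384059] 11.707674673071129 [ 439.7477972  -142.02514273   57.89848793] [-1.79997918e+02 -1.16047435e-02  9.36000492e+01]
```

Gripped: 11.7 mm opening, no side load. I'll grip firmly and lift clear to see the toe direction and a rough shank offset.

```bash
python3 -m pendant '[{"xyz":[0,0,0],"roll":0,"jaw":1},{"xyz":[0,0,0],"roll":0,"jaw":1},{"xyz":[0,0,-0.005],"roll":0,"jaw":1},{"xyz":[0,0,-0.02],"roll":0,"jaw":1},{"xyz":[0,0,-0.04],"roll":0,"jaw":1},{"xyz":[0,0,-0.055],"roll":0,"jaw":1},{"xyz":[0,0,-0.06],"roll":0,"jaw":1},{"xyz":[0,0,-0.06],"roll":0,"jaw":1}]' 55
python3 - <<'E'
from h import *
s=env.state();print(s['force'],s['torque'],s['gripper_width'],s['ee_pos'],s['ee_rot'])
o=[]
for n,(x0,x1,y0,y1) in dict(scene=(190,260,185,275),wrist=(200,300,140,250)).items():
    im,d,K,T=grab(n);np.savez(n+"4.npz",im=im,d=d,K=K,T=T)
    print(n,proj(s['ee_pos'],K,T))
    o.append(cv2.resize(im[y0:y1,x0:x1],(400,int(400*(y1-y0)/(x1-x0))),interpolation=cv2.INTER_CUBIC)[:514])
h=min(i.shape[0] for i in o);cv2.imwrite("pics/c4.png",np.hstack([i[:h] for i in o]));print(h)
E
```

```text
time_s: 5.35
ee_pos: [439.8, -142.1, 118.0]
ee_rot: [180.0, 0.0, 93.6]
force: [-0.3, 0.3, -1.9]
gripper_width: 11.8
[-0.26120569  0.27198543 -1.87623922] [0.03547432 0.06614878 0.00143189] 11.798858993523902 [ 439.75979761 -142.10001081  118.01515834] [1.79978993e+02 6.14049330e-03 9.36045008e+01]
scene [221.69824304 218.84323432]
wrist [257.025763   230.51811451]
440
```

View pics/c4.png

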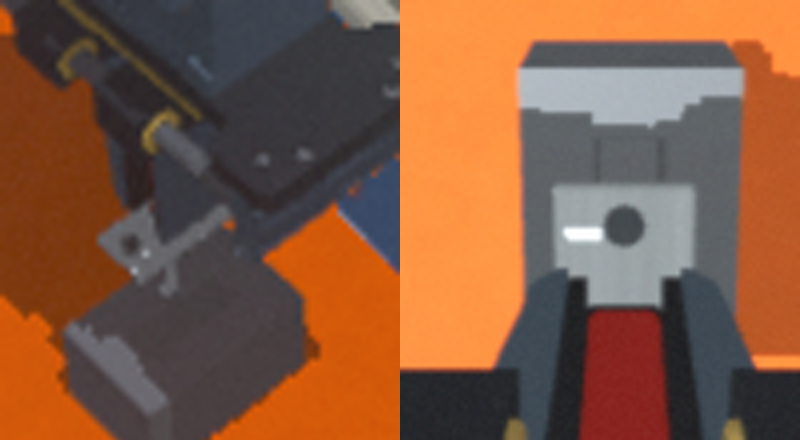

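The scene crop shows the collar from about (130,240) to (225,215) and the shank near (168,270), below the collar's -x half. I'll overlay predictions on a larger crop.

Run:
```python
from h import *
f=np.load("scene4.npz");im,K,T,d=f["im"],f["K"],f["T"],f["d"]
x0,x1,y0,y1=202,237,212,242;s=16
c=cv2.resize(im[y0:y1,x0:x1],None,fx=s,fy=s,interpolation=cv2.INTER_CUBIC)
c=cv2.convertScaleAbs(c,alpha=1.5)
O=np.array([439.8,-142.1,105.]);Rz=R.from_euler('z',3.6,degrees=True).as_matrix()
W=lambda p:((proj(O+Rz@np.array(p,float),K,T)-[x0,y0]+.5)*s).astype(int).tolist()
for z in(0,5):cv2.polylines(c,[np.array([W(p) for p in((-28,-12,z),(28,-12,z),(28,12,z),(-28,12,z))])],True,(0,255,0),1)
for o in(-12,-6,0,6,12):
    cv2.line(c,W((o,0,0)),W((o,0,-36)),(0,255,255),1);cv2.putText(c,str(o),W((o,0,-37)),0,.5,(255,255,0),1)
cv2.imwrite("pics/c5.png",c)
P=cloud(d,K,T); L=np.linalg.inv(Rz)@(P-O).reshape(-1,3).T; L=L.T.reshape(P.shape)
m=(abs(L[...,1])<6)&(abs(L[...,0])<25)&(L[...,2]<-8)&(L[...,2]>-42)
for v,u in np.argwhere(m): print(u,v,L[v,u].round(1),im[v,u])
```

```text
219 231 [-10.3  -1.6 -17.4] [100  96  97]
220 231 [ -8.2  -2.1 -19. ] [92 88 90]
219 232 [ -9.7  -0.4 -22.8] [99 98 98]
220 232 [ -7.7  -1.2 -23.9] [94 91 93]
219 233 [ -8.9   0.9 -28.6] [99 97 97]
220 233 [ -7.8  -1.1 -27.6] [100  98  99]
219 234 [ -9.2   0.8 -31.8] [103  98 100]
220 234 [ -7.6  -0.6 -31.8] [102  98 100]
218 235 [-11.    2.1 -34.9] [109 105 104]
219 235 [-10.   -0.1 -33.5] [102  99 101]
220 235 [ -7.8  -0.6 -35.3] [97 95 96]
218 236 [-13.   -0.4 -33.9] [90 86 89]
219 236 [-10.8  -0.9 -35.6] [99 94 97]
```

View pics/c5.png

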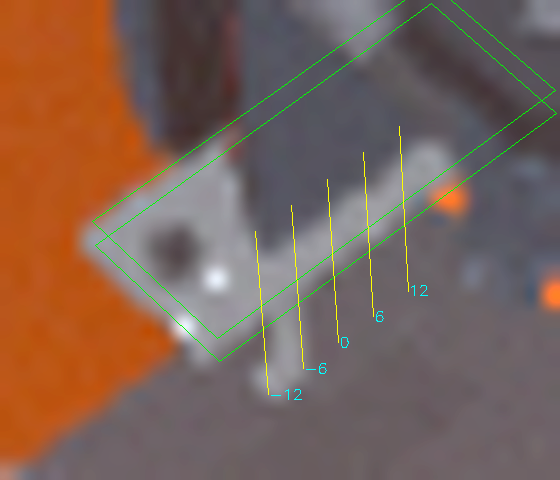

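The overlay puts the shank at about -7 mm (between the -6 and -12 lines), with the toe bulging to world -x. So the pick's x axis is about world x (yaw 3.6°). Next I'll measure the offset by touching the slot ends.

```bash
python3 -m pendant '[{"xyz":[0,0,0.01],"roll":0,"jaw":1},{"xyz":[0,0,0.03],"roll":0,"jaw":1},{"xyz":[0,0,0.045],"roll":0,"jaw":1},{"xyz":[0,0,0.055],"roll":0,"jaw":1},{"xyz":[0,-0.002,0.055],"roll":0,"jaw":1},{"xyz":[0,-0.004,0.055],"roll":0,"jaw":1},{"xyz":[0,-0.0055,0.055],"roll":0,"jaw":1},{"xyz":[0,-0.0055,0.055],"roll":0,"jaw":1}]' 60
python3 -m pendant '[{"xyz":[0,-0.0005,0],"roll":0,"jaw":1},{"xyz":[0,-0.001,0],"roll":0,"jaw":1},{"xyz":[0,-0.0015,0],"roll":0,"jaw":1},{"xyz":[0,-0.002,0],"roll":0,"jaw":1},{"xyz":[0,-0.002,0],"roll":0,"jaw":1},{"xyz":[0,-0.002,0],"roll":0,"jaw":1},{"xyz":[0,-0.002,0],"roll":0,"jaw":1},{"xyz":[0,-0.002,0],"roll":0,"jaw":1}]'
python3 -c "
from h import *
s=env.state();print(s['force'].round(2),s['torque'].round(3),s['ee_pos'].round(2))"
```

```text
time_s: 6.45
ee_pos: [434.4, -142.5, 63.3]
ee_rot: [179.9, 0.0, 93.6]
force: [-0.2, 0.4, -1.4]
gripper_width: 11.7
time_s: 7.45
ee_pos: [432.3, -142.6, 62.9]
ee_rot: [180.0, -0.0, 93.6]
force: [-0.3, -0.6, -0.8]
gripper_width: 11.9
[-0.33 -0.56 -0.78] [0.012 0.007 0.013] [ 432.3  -142.56   62.92]
```

```bash
python3 -m pendant '[{"xyz":[0,-0.0003,0],"roll":0,"jaw":1},{"xyz":[0,-0.0006,0],"roll":0,"jaw":1},{"xyz":[0,-0.0009,0],"roll":0,"jaw":1},{"xyz":[0,-0.0012,0],"roll":0,"jaw":1},{"xyz":[0,-0.0015,0],"roll":0,"jaw":1},{"xyz":[0,-0.0018,0],"roll":0,"jaw":1},{"xyz":[0,-0.002,0],"roll":0,"jaw":1},{"xyz":[0,-0.002,0],"roll":0,"jaw":1}]'
python3 -c "
from h import *
s=env.state();print(s['force'].round(2),s['torque'].round(3),s['ee_pos'].round(2))"
```

```text
time_s: 8.45
ee_pos: [430.3, -142.7, 62.9]
ee_rot: [-180.0, -0.0, 93.6]
force: [0.1, -0.1, -1.5]
gripper_width: 11.8
[ 0.12 -0.06 -1.54] [ 0.057 -0.036 -0.016] [ 430.26 -142.67   62.91]
```

```bash
python3 -m pendant '[{"xyz":[0,-0.0003,0],"roll":0,"jaw":1},{"xyz":[0,-0.0006,0],"roll":0,"jaw":1},{"xyz":[0,-0.0009,0],"roll":0,"jaw":1},{"xyz":[0,-0.0012,0],"roll":0,"jaw":1},{"xyz":[0,-0.0015,0],"roll":0,"jaw":1},{"xyz":[0,-0.0018,0],"roll":0,"jaw":1},{"xyz":[0,-0.002,0],"roll":0,"jaw":1},{"xyz":[0,-0.002,0],"roll":0,"jaw":1}]'
python3 -c "
from h import *
s=env.state();print(s['force'].round(2),s['torque'].round(3),s['ee_pos'].round(2))"
```

```text
time_s: 9.45
ee_pos: [428.6, -142.8, 63.0]
ee_rot: [180.0, 0.0, 93.6]
force: [1.6, -0.0, -0.7]
gripper_width: 11.4
[ 1.63 -0.01 -0.75] [ 0.159 -0.307  0.008] [ 428.63 -142.83   62.99]
```

Contact on the -x end at TCP x ≈ 428.7. Now the +x end, expected 35 mm away.

```bash
python3 -m pendant '[{"xyz":[0,0.004,0],"roll":0,"jaw":1},{"xyz":[0,0.01,0],"roll":0,"jaw":1},{"xyz":[0,0.017,0],"roll":0,"jaw":1},{"xyz":[0,0.024,0],"roll":0,"jaw":1},{"xyz":[0,0.03,0],"roll":0,"jaw":1},{"xyz":[0,0.033,0],"roll":0,"jaw":1},{"xyz":[0,0.0335,0],"roll":0,"jaw":1},{"xyz":[0,0.0335,0],"roll":0,"jaw":1}]'
python3 -c "
from h import *
s=env.state();print(s['force'].round(2),s['torque'].round(3),s['ee_pos'].round(2))"
python3 -m pendant '[{"xyz":[0,0.0003,0],"roll":0,"jaw":1},{"xyz":[0,0.0006,0],"roll":0,"jaw":1},{"xyz":[0,0.0009,0],"roll":0,"jaw":1},{"xyz":[0,0.0012,0],"roll":0,"jaw":1},{"xyz":[0,0.0015,0],"roll":0,"jaw":1},{"xyz":[0,0.0018,0],"roll":0,"jaw":1},{"xyz":[0,0.002,0],"roll":0,"jaw":1},{"xyz":[0,0.002,0],"roll":0,"jaw":1}]'
python3 -c "
from h import *
s=env.state();print(s['force'].round(2),s['torque'].round(3),s['ee_pos'].round(2))"
```

```text
time_s: 10.45
ee_pos: [461.5, -140.7, 62.9]
ee_rot: [-180.0, -0.0, 93.6]
force: [-0.6, -1.2, -1.1]
gripper_width: 11.8
[-0.58 -1.16 -1.1 ] [ 0.044 -0.038 -0.006] [ 461.53 -140.67   62.9 ]
time_s: 11.45
ee_pos: [463.8, -140.6, 62.9]
ee_rot: [180.0, -0.0, 93.6]
force: [-0.0, 0.1, -1.2]
gripper_width: 12.0
[-0.03  0.13 -1.21] [ 0.005 -0.008  0.01 ] [ 463.77 -140.58   62.93]
```

```bash
python3 -m pendant '[{"xyz":[0,0.0002,0],"roll":0,"jaw":1},{"xyz":[0,0.0004,0],"roll":0,"jaw":1},{"xyz":[0,0.0006,0],"roll":0,"jaw":1},{"xyz":[0,0.0008,0],"roll":0,"jaw":1},{"xyz":[0,0.001,0],"roll":0,"jaw":1},{"xyz":[0,0.0012,0],"roll":0,"jaw":1},{"xyz":[0,0.0012,0],"roll":0,"jaw":1},{"xyz":[0,0.0012,0],"roll":0,"jaw":1}]'
python3 -c "
from h import *
s=env.state();print(s['force'].round(2),s['torque'].round(3),s['ee_pos'].round(2),env.state()['gripper_width'])"
```

```text
time_s: 12.45
ee_pos: [464.8, -140.5, 62.9]
ee_rot: [-180.0, -0.0, 93.6]
force: [-1.1, -0.2, -0.7]
gripper_width: 11.7
[-1.07 -0.22 -0.71] [-0.001  0.098  0.025] [ 464.84 -140.49   62.92] 11.68159497941972
```

Both ends found: 428.7 and 464.7, a 36 mm span with compliance against 35 expected. That puts the hook's mid about 6.8 mm toward -x of the TCP and the shank axis at about -5.3. Now I'll lift, carry it around the device and re-measure the clip at rest.

```bash
python3 -m pendant '[{"xyz":[0,-0.003,-0.01],"roll":0,"jaw":1},{"xyz":[0,-0.003,-0.045],"roll":0,"jaw":1},{"xyz":[0,-0.003,-0.075],"roll":0,"jaw":1},{"xyz":[0.03,-0.003,-0.075],"roll":0,"jaw":1},{"xyz":[0.075,-0.003,-0.075],"roll":0,"jaw":1},{"xyz":[0.125,-0.003,-0.075],"roll":0,"jaw":1},{"xyz":[0.17,-0.003,-0.075],"roll":0,"jaw":1},{"xyz":[0.2,-0.003,-0.075],"roll":0,"jaw":1}]'
python3 -m pendant '[{"xyz":[0.015,0.025,0],"roll":-1.5,"jaw":1},{"xyz":[0.032,0.053,0],"roll":-4,"jaw":1},{"xyz":[0.05,0.082,0],"roll":-6.5,"jaw":1},{"xyz":[0.064,0.106,0],"roll":-8,"jaw":1},{"xyz":[0.07,0.115,0],"roll":-8.8,"jaw":1},{"xyz":[0.07,0.115,0],"roll":-8.8,"jaw":1},{"xyz":[0.07,0.115,0],"roll":-8.8,"jaw":1},{"xyz":[0.07,0.115,0],"roll":-8.8,"jaw":1}]'
python3 - <<'E'
from h import *
for i in range(2):
    im,d,K,T=grab("wrist"); s=env.state();print(s["ee_pos"].round(2),s["ee_rot"].round(2),s["qvel"].round(1))
np.savez("w6.npz",im=im,d=d,K=K,T=T)
print(proj([543.5,136.5,26],K,T),proj([518,131,18],K,T))
u,v=proj([530,134,18],K,T).astype(int);print(u,v)
c=cv2.resize(im[v-35:v+35,u-35:u+35],(560,560),interpolation=cv2.INTER_CUBIC);cv2.imwrite("pics/w6c.png",c)
hsv=cv2.cvtColor(im,cv2.COLOR_BGR2HSV);P=cloud(d,K,T);Z=P[v-35:v+35,u-35:u+35].reshape(-1,3)
S=Z[(Z[:,2]>22.5)&(Z[:,2]<29)&(abs(Z[:,0]-543)<15)&(abs(Z[:,1]-136)<15)];print(len(S),np.median(S,0),(S.max(0)+S.min(0))/2,cv2.minEnclosingCircle(S[:,:2].astype(np.float32)))
E
```

```text
time_s: 13.45
ee_pos: [449.1, 60.7, 138.7]
ee_rot: [179.9, -0.0, 93.7]
force: [0.6, -0.4, -1.1]
gripper_width: 11.5
time_s: 14.45
ee_pos: [559.0, 135.4, 138.2]
ee_rot: [-180.0, 0.0, 102.4]
force: [-0.0, -0.2, -1.4]
gripper_width: 11.5
[559.13 135.52 138.18] [-179.99   -0.    102.37] [ 0.2  0.2 -0.5  0.  -0.  -0. ]
[559.28 135.59 138.16] [-180.      0.    102.38] [ 0.1  0.3 -0.2 -0.1  0.2  0. ]
[260.96312935 171.89785634] [261.02530961 145.79417967]
261 157
312 [543.29824754 135.9449816   25.86114791] [543.40302649 135.99065287  25.3839931 ] ((543.479736328125, 135.9196014404297), 10.441206932067871)
```

View pics/w6c.png

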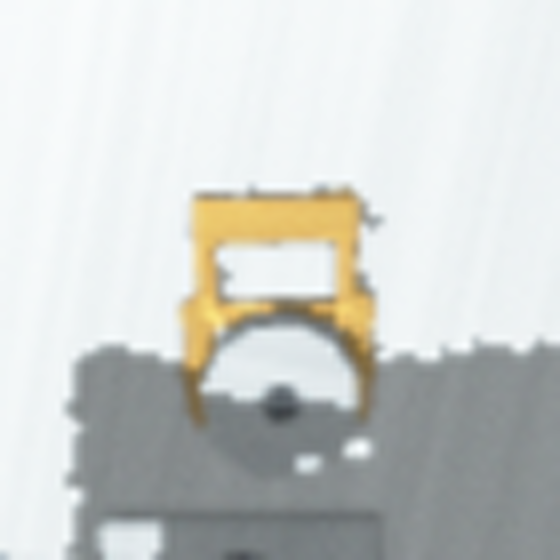

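The clip sits square in this view: bridge from (193,196) to (360,240), slot from (215,240) to (337,298), spindle mark at (281,403). Working out the target TCP.

Run:
```python
from h import *
f=np.load("w6.npz");K,T=f["K"],f["T"]
g=lambda u,v,z:ray(261-35+u/8-.44,157-35+v/8-.44,z,K,T)[:2]
sp=g(281,403,26);print("sp mark",sp)
a,b=g(195,218,18),g(358,218,18);w=b-a
yaw=np.degrees(np.arctan2(w[1],w[0]))-90;print("width",np.hypot(*w),"yaw",yaw)
yw=np.radians(12.4);X=np.array([np.cos(yw),np.sin(yw)]);Y=np.array([-X[1],X[0]])
S=np.array([543.45,135.97])
for n,(u,v,z) in dict(outer=(277,197,18),inner=(277,240,18),slotR=(337,270,13),slotL=(215,270,13)).items():
    q=g(u,v,z)-S; print(n,q@X,q@Y)
q=g(281,403,26)-S;print("mark",q@X,q@Y)
# target: shank axis at clip x=-14, y=0; axis = TCP + (-5.3) X
tcp=S-14*X+5.3*X; print("target TCP",tcp)
s=env.state();p=s["ee_pos"];print(p,s["ee_rot"][2])
th=np.radians(s["ee_rot"][2]);tx=np.array([np.cos(th),np.sin(th)]);ty=np.array([np.sin(th),-np.cos(th)])
print("tool shift",(tcp-p[:2])@tx,(tcp-p[:2])@ty)
```

```text
sp mark [543.60052408 136.22542949]
width 21.335183518464362 yaw 12.329172128082831
outer -25.51832820407385 -0.2650112572688617
inner -19.898160309094486 -0.24695110272798526
slotR -15.13616057137911 7.88481992406657
slotL -15.156204167781238 -8.464311071236246
mark 0.20186243421834907 0.21714806014885196
target TCP [534.95295118 134.10180265]
[559.27911578 135.59267846 138.16380223] 102.37903968570319
tool shift 3.7587809162740946 -24.080210979675947
```

Measurements agree: bridge inner edge at -19.9, slot ±8, yaw 12.3°. Moving over the eye and descending in stages.

```bash
python3 -m pendant '[{"xyz":[0.002,-0.012,0],"roll":0,"jaw":1},{"xyz":[0.0035,-0.022,0.005],"roll":0,"jaw":1},{"xyz":[0.0035,-0.024,0.02],"roll":0,"jaw":1},{"xyz":[0.0035,-0.024,0.04],"roll":0,"jaw":1},{"xyz":[0.0035,-0.024,0.058],"roll":0,"jaw":1},{"xyz":[0.0035,-0.024,0.067],"roll":0,"jaw":1},{"xyz":[0.0035,-0.024,0.067],"roll":0,"jaw":1},{"xyz":[0.0035,-0.024,0.067],"roll":0,"jaw":1}]'
python3 -c "
from h import *
s=env.state();print(s['force'].round(2),s['torque'].round(3),s['ee_pos'].round(2),s['ee_rot'].round(2))"
```

```text
time_s: 15.55
ee_pos: [536.0, 134.4, 71.4]
ee_rot: [179.9, -0.0, 102.4]
force: [-0.4, 0.1, -1.1]
gripper_width: 11.9
[-0.44  0.12 -1.15] [-0.003  0.028 -0.003] [536.03 134.37  71.38] [179.93  -0.   102.4 ]
```

```bash
python3 -c "
from h import *
for i in range(6):
  env.grab_frame('wrist');s=env.state();print(s['ee_pos'].round(2))"
```

```text
[536.11 134.4   71.58]
[536.06 134.38  71.62]
[536.03 134.37  71.58]
[535.91 134.36  71.5 ]
[535.84 134.35  71.44]
[535.76 134.32  71.35]
```

```bash
python3 -m pendant '[{"xyz":[0,-0.0003,0],"roll":0,"jaw":1},{"xyz":[0,-0.0003,0],"roll":0,"jaw":1},{"xyz":[0,-0.0003,0],"roll":0,"jaw":1},{"xyz":[0,-0.0003,0.001],"roll":0,"jaw":1},{"xyz":[0,-0.0003,0.002],"roll":0,"jaw":1},{"xyz":[0,-0.0003,0.003],"roll":0,"jaw":1},{"xyz":[0,-0.0003,0.004],"roll":0,"jaw":1},{"xyz":[0,-0.0003,0.005],"roll":0,"jaw":1}]'
python3 -c "
from h import *
s=env.state();print(s['force'].round(2),s['torque'].round(3),s['ee_pos'].round(2),s['ee_rot'].round(2))"
```

```text
time_s: 16.85
ee_pos: [535.3, 134.2, 65.9]
ee_rot: [180.0, -0.0, 102.4]
force: [-0.4, -0.6, -1.2]
gripper_width: 11.9
[-0.37 -0.61 -1.24] [0.072 0.041 0.011] [535.27 134.23  65.89] [179.99  -0.   102.41]
```

The foot is below the bridge top with no contact force. Continuing down.

```bash
python3 -m pendant '[{"xyz":[0,-0.0002,0.001],"roll":0,"jaw":1},{"xyz":[0,-0.0002,0.002],"roll":0,"jaw":1},{"xyz":[0,-0.0002,0.003],"roll":0,"jaw":1},{"xyz":[0,-0.0002,0.004],"roll":0,"jaw":1},{"xyz":[0,-0.0002,0.005],"roll":0,"jaw":1},{"xyz":[0,-0.0002,0.006],"roll":0,"jaw":1},{"xyz":[0,-0.0002,0.007],"roll":0,"jaw":1},{"xyz":[0,-0.0002,0.007],"roll":0,"jaw":1}]'
python3 -c "
from h import *
s=env.state();print(s['force'].round(2),s['torque'].round(3),s['ee_pos'].round(2),s['ee_rot'].round(2))"
```

```text
time_s: 17.85
ee_pos: [535.0, 134.2, 58.9]
ee_rot: [-180.0, -0.0, 102.4]
force: [0.5, 0.4, -1.6]
gripper_width: 11.5
[ 0.46  0.42 -1.61] [ 0.05   0.018 -0.004] [535.   134.16  58.88] [-180.    -0.   102.4]
```

No load, foot at z ≈ 9.9. Lowering 0.5 mm and starting the pull slowly.

```bash
python3 -m pendant '[{"xyz":[0,-0.0005,0.0005],"roll":0,"jaw":1},{"xyz":[0,-0.0015,0.0005],"roll":0,"jaw":1},{"xyz":[0,-0.0025,0.0005],"roll":0,"jaw":1},{"xyz":[0,-0.0035,0.0005],"roll":0,"jaw":1},{"xyz":[0,-0.0045,0.0005],"roll":0,"jaw":1},{"xyz":[0,-0.0055,0.0005],"roll":0,"jaw":1},{"xyz":[0,-0.0065,0.0005],"roll":0,"jaw":1},{"xyz":[0,-0.007,0.0005],"roll":0,"jaw":1}]'
python3 -c "
from h import *
s=env.state();print(s['force'].round(2),s['torque'].round(3),s['ee_pos'].round(2),s['ee_rot'].round(2),s['gripper_width'])"
```

```text
time_s: 18.85
ee_pos: [530.5, 133.3, 59.1]
ee_rot: [179.7, -0.0, 102.4]
force: [5.2, 2.4, -2.6]
gripper_width: 11.6
[ 5.23  2.39 -2.64] [ 0.399 -1.28   0.013] [530.54 133.28  59.09] [ 1.7968e+02 -2.0000e-02  1.0239e+02] 11.57045795880566
```

Hooked, about 5.7 N of pull. Continuing slowly.

```bash
python3 -m pendant '[{"xyz":[0,-0.001,0.0003],"roll":0,"jaw":1},{"xyz":[0,-0.002,0.0003],"roll":0,"jaw":1},{"xyz":[0,-0.003,0.0003],"roll":0,"jaw":1},{"xyz":[0,-0.004,0.0003],"roll":0,"jaw":1},{"xyz":[0,-0.005,0.0003],"roll":0,"jaw":1},{"xyz":[0,-0.006,0.0003],"roll":0,"jaw":1},{"xyz":[0,-0.007,0.0003],"roll":0,"jaw":1},{"xyz":[0,-0.007,0.0003],"roll":0,"jaw":1}]'
python3 -c "
from h import *
s=env.state();print(s['force'].round(2),s['torque'].round(3),s['ee_pos'].round(2),s['ee_rot'].round(2),s['gripper_width'])"
```

```text
time_s: 19.85
ee_pos: [524.7, 132.1, 59.3]
ee_rot: [179.6, -0.0, 102.4]
force: [6.2, 1.6, -1.1]
gripper_width: 11.3
[ 6.22  1.55 -1.05] [ 0.486 -1.298 -0.036] [524.65 132.12  59.34] [ 1.7955e+02 -3.0000e-02  1.0239e+02] 11.28888521752635
```

```bash
python3 -m pendant '[{"xyz":[0,-0.001,0.0004],"roll":0,"jaw":1},{"xyz":[0,-0.002,0.0005],"roll":0,"jaw":1},{"xyz":[0,-0.003,0.0005],"roll":0,"jaw":1},{"xyz":[0,-0.004,0.0005],"roll":0,"jaw":1},{"xyz":[0,-0.005,0.0005],"roll":0,"jaw":1},{"xyz":[0,-0.006,0.0005],"roll":0,"jaw":1},{"xyz":[0,-0.007,0.0005],"roll":0,"jaw":1},{"xyz":[0,-0.007,0.0005],"roll":0,"jaw":1}]'
python3 -c "
from h import *
s=env.state();print(s['force'].round(2),s['torque'].round(3),s['ee_pos'].round(2),s['ee_rot'].round(2),s['gripper_width'])"
```

```text
time_s: 20.85
ee_pos: [514.1, 129.6, 57.5]
ee_rot: [-180.0, -0.0, 102.4]
force: [0.0, 0.2, -0.0]
gripper_width: 11.7
[ 0.03  0.16 -0.  ] [ 0.099  0.078 -0.021] [514.14 129.55  57.5 ] [-179.95   -0.    102.4 ] 11.742198791738474
```

Snapped free at about 17 mm of clip travel, force now zero. Raising slightly, pulling 11 mm more, then backing off 3.5 mm to centre the hook in the eye.

```bash
python3 -m pendant '[{"xyz":[0,0,-0.0007],"roll":0,"jaw":1},{"xyz":[0,-0.002,-0.0007],"roll":0,"jaw":1},{"xyz":[0,-0.005,-0.0007],"roll":0,"jaw":1},{"xyz":[0,-0.008,-0.0007],"roll":0,"jaw":1},{"xyz":[0,-0.011,-0.0007],"roll":0,"jaw":1},{"xyz":[0,-0.011,-0.0007],"roll":0,"jaw":1},{"xyz":[0,-0.009,-0.0007],"roll":0,"jaw":1},{"xyz":[0,-0.0072,-0.0007],"roll":0,"jaw":1}]'
python3 - <<'E'
from h import *
im,d,K,T=grab("wrist")
s=env.state();print(s['force'].round(2),s['torque'].round(3),s['ee_pos'].round(2),s['ee_rot'].round(2),s['gripper_width'])
im,d,K,T=grab("scene");np.savez("s7.npz",im=im,d=d,K=K,T=T)
im2=im[135:195,140:220]
cv2.imwrite("pics/s7.png",cv2.resize(im2,(800,600),interpolation=cv2.INTER_CUBIC))
E
```

```text
time_s: 21.85
ee_pos: [507.8, 128.2, 58.3]
ee_rot: [180.0, -0.0, 102.4]
force: [-0.3, -0.2, -1.9]
gripper_width: 11.7
[ 0.83 -0.7  -1.7 ] [0.046 0.005 0.033] [508.02 128.22  58.35] [179.97  -0.   102.4 ] 11.59928011743309
```

The toe only clears the bridge with a gap of 3–5 mm, so I'll set it precisely: seat the shank gently against the bridge again, settle, then back off 4 mm.

```bash
python3 -m pendant '[{"xyz":[0,-0.0015,0],"roll":0,"jaw":1},{"xyz":[0,-0.003,0],"roll":0,"jaw":1},{"xyz":[0,-0.0045,0],"roll":0,"jaw":1},{"xyz":[0,-0.006,0],"roll":0,"jaw":1},{"xyz":[0,-0.0065,0],"roll":0,"jaw":1},{"xyz":[0,-0.0065,0],"roll":0,"jaw":1},{"xyz":[0,-0.0065,0],"roll":0,"jaw":1},{"xyz":[0,-0.0065,0],"roll":0,"jaw":1}]'
python3 -c "
from h import *
for i in range(4):
  env.grab_frame('wrist')
s=env.state();print(s['force'].round(2),s['ee_pos'].round(2))"
python3 -m pendant '[{"xyz":[0,0.0005,0],"roll":0,"jaw":1},{"xyz":[0,0.001,0],"roll":0,"jaw":1},{"xyz":[0,0.0017,0],"roll":0,"jaw":1},{"xyz":[0,0.0024,0],"roll":0,"jaw":1},{"xyz":[0,0.003,0],"roll":0,"jaw":1},{"xyz":[0,0.0036,0],"roll":0,"jaw":1},{"xyz":[0,0.004,0],"roll":0,"jaw":1},{"xyz":[0,0.004,0],"roll":0,"jaw":1}]'
python3 -c "
from h import *
for i in range(4):
  env.grab_frame('wrist')
s=env.state();print(s['force'].round(2),s['ee_pos'].round(2))"
```

```text
time_s: 22.95
ee_pos: [501.2, 126.7, 58.3]
ee_rot: [180.0, -0.0, 102.4]
force: [0.5, 0.3, -1.2]
gripper_width: 11.9
[-0.1   0.65 -0.4 ] [501.18 126.71  58.33]
time_s: 24.15
ee_pos: [505.1, 127.6, 58.3]
ee_rot: [180.0, -0.0, 102.4]
force: [-0.9, 0.8, -1.0]
gripper_width: 11.8
[-0.03  0.69 -0.51] [505.05 127.58  58.37]
```

View pics/s7.png

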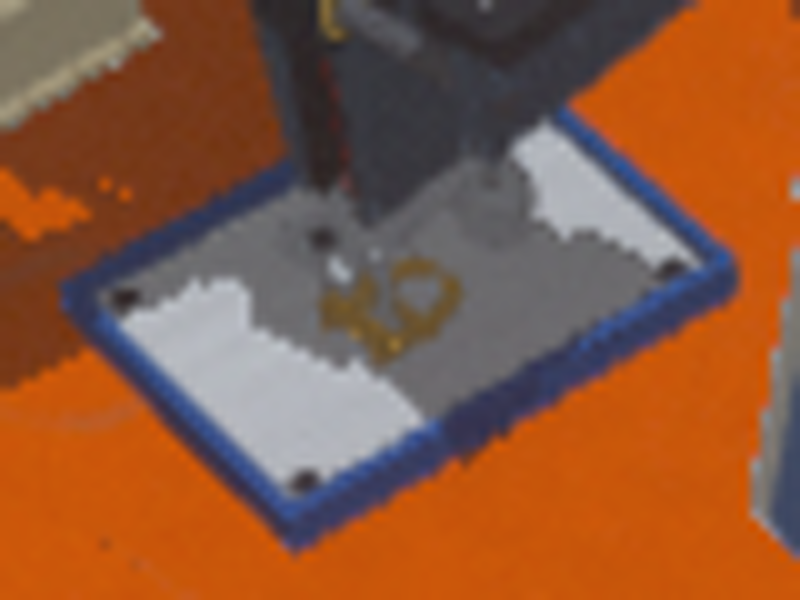

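The clip at (390,305) lies flat on the plate, clear of the spindle at (495,190). The hook is backed off 4.0 mm, so I'll lift straight up.

```bash
python3 -m pendant '[{"xyz":[0,0,-0.001],"roll":0,"jaw":1},{"xyz":[0,0,-0.0025],"roll":0,"jaw":1},{"xyz":[0,0,-0.004],"roll":0,"jaw":1},{"xyz":[0,0,-0.006],"roll":0,"jaw":1},{"xyz":[0,0,-0.009],"roll":0,"jaw":1},{"xyz":[0,0,-0.013],"roll":0,"jaw":1},{"xyz":[0,0,-0.025],"roll":0,"jaw":1},{"xyz":[0,0,-0.04],"roll":0,"jaw":1}]'
python3 - <<'E'
from h import *
im,d,K,T=grab("scene");s=env.state();print(s['force'].round(2),s['ee_pos'].round(2))
c=im[135:195,140:220];hsv=cv2.cvtColor(c,cv2.COLOR_BGR2HSV)
cv2.imwrite("pics/s8.png",cv2.resize(c,(640,480),interpolation=cv2.INTER_CUBIC))
E
```

```text
time_s: 25.35
ee_pos: [505.1, 127.6, 99.3]
ee_rot: [180.0, -0.0, 102.4]
force: [-0.2, -0.7, -1.0]
gripper_width: 12.0
[-0.14  0.35  0.9 ] [506.59 127.93 101.48]
```

View pics/s8.png

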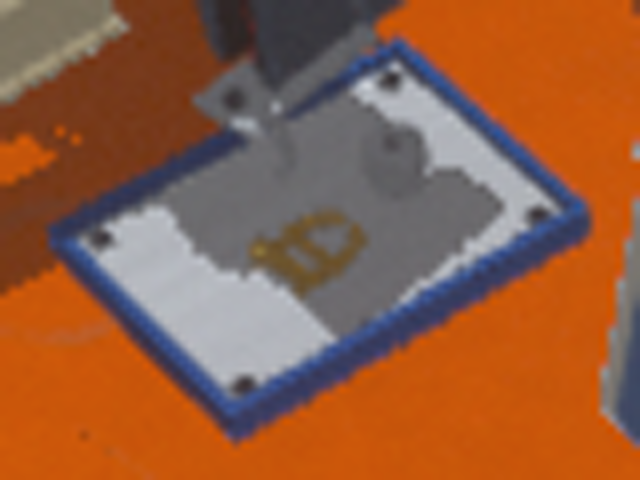

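The hook is out. The clip at (310,250) is left flat and well clear of the spindle at (395,160). Carrying the pick back to the stand.

```bash
python3 -m pendant '[{"xyz":[-0.02,-0.01,-0.025],"roll":1,"jaw":1},{"xyz":[-0.06,-0.03,-0.04],"roll":2.5,"jaw":1},{"xyz":[-0.105,-0.052,-0.04],"roll":4,"jaw":1},{"xyz":[-0.155,-0.076,-0.04],"roll":5.5,"jaw":1},{"xyz":[-0.2,-0.098,-0.04],"roll":7,"jaw":1},{"xyz":[-0.235,-0.115,-0.04],"roll":8.8,"jaw":1},{"xyz":[-0.249,-0.122,-0.04],"roll":8.8,"jaw":1},{"xyz":[-0.249,-0.122,-0.04],"roll":8.8,"jaw":1}]'
python3 - <<'E'
from h import *
for i in range(4): im,d,K,T=grab("wrist")
s=env.state();print(s['force'].round(2),s['ee_pos'].round(2),s['ee_rot'].round(2))
P=cloud(d,K,T).reshape(-1,3)
near=(abs(P[:,0]-440)<50)&(abs(P[:,1]+140)<40)
Q=P[near&(abs(P[:,2]-45)<2)];print("stand",cv2.minAreaRect(Q[:,:2].astype(np.float32)))
c=P[near&(P[:,2]>120)&(P[:,2]<135)];print("collar",len(c), c[:,2].mean() if len(c) else 0, np.polyfit(c[:,0],c[:,2],1) if len(c)>20 else 0)
E
```

```text
time_s: 26.4
ee_pos: [439.5, -142.1, 138.7]
ee_rot: [180.0, -0.0, 93.5]
force: [-0.7, 0.6, -1.8]
gripper_width: 11.6
[-0.32 -0.02 -0.69] [ 439.72 -140.72  138.35] [ 1.7999e+02 -3.0000e-02  9.3700e+01]
stand ((432.2975158691406, -142.33935546875), (60.16713333129883, 49.95407485961914), 3.594435691833496)
collar 964 130.598066189152 [3.62081483e-02 1.15354441e+02]
```

```bash
python3 -m pendant '[{"xyz":[-0.0005,0,0.015],"roll":0,"jaw":1},{"xyz":[-0.0005,0,0.035],"roll":0,"jaw":1},{"xyz":[-0.0005,0,0.055],"roll":0,"jaw":1},{"xyz":[-0.0005,0,0.068],"roll":0,"jaw":1},{"xyz":[-0.0005,0,0.075],"roll":0,"jaw":1},{"xyz":[-0.0005,0,0.078],"roll":0,"jaw":1},{"xyz":[-0.0005,0,0.0785],"roll":0,"jaw":1},{"xyz":[-0.0005,0,0.0785],"roll":0,"jaw":1}]'
python3 -c "
from h import *
for i in range(3):env.grab_frame('wrist')
s=env.state();print(s['force'].round(2),s['torque'].round(3),s['ee_pos'].round(2),s['ee_rot'].round(2))"
```

```text
time_s: 27.6
ee_pos: [439.8, -142.5, 60.3]
ee_rot: [179.9, 0.0, 93.6]
force: [-0.3, 0.1, -0.7]
gripper_width: 11.4
[ 0.4   0.81 -0.46] [ 0.048  0.034 -0.003] [ 439.64 -142.43   60.15] [1.7996e+02 1.0000e-02 9.3590e+01]
```

```bash
python3 -m pendant '[{"xyz":[0,0,0.0005],"roll":0,"jaw":1},{"xyz":[0,0,0.001],"roll":0,"jaw":1},{"xyz":[0,0,0.0015],"roll":0,"jaw":1},{"xyz":[0,0,0.002],"roll":0,"jaw":1},{"xyz":[0,0,0.0022],"roll":0,"jaw":1},{"xyz":[0,0,0.0022],"roll":0,"jaw":1},{"xyz":[0,0,0.0022],"roll":0,"jaw":1},{"xyz":[0,0,0.0022],"roll":0,"jaw":1}]'
python3 -c "
from h import *
for i in range(2):env.grab_frame('wrist')
s=env.state();print(s['force'].round(2),s['torque'].round(3),s['ee_pos'].round(2),s['ee_rot'].round(2))"
```

```text
time_s: 28.75
ee_pos: [439.4, -142.3, 57.9]
ee_rot: [180.0, -0.0, 93.6]
force: [-1.2, 0.1, 5.0]
gripper_width: 11.6
[-1.5  -0.03  4.91] [ 0.15   0.301 -0.003] [ 439.45 -142.34   57.89] [179.99  -0.    93.6 ]
```

The collar is on the stand (5 N). Releasing softly, then retreating straight up.

```bash
python3 -m pendant '[{"xyz":[0,0,-0.0003],"roll":0,"jaw":1},{"xyz":[0,0,-0.0003],"roll":0,"jaw":1},{"xyz":[0,0,-0.0003],"roll":0,"jaw":1},{"xyz":[0,0,-0.0003],"roll":0,"jaw":0.8},{"xyz":[0,0,-0.0003],"roll":0,"jaw":0.6},{"xyz":[0,0,-0.0003],"roll":0,"jaw":0.4},{"xyz":[0,0,-0.0003],"roll":0,"jaw":0.4},{"xyz":[0,0,-0.0003],"roll":0,"jaw":0.4}]' 4
python3 -c "
from h import *
s=env.state();print(s['force'].round(2),s['torque'].round(3),s['ee_pos'].round(2),s['gripper_width'])"
```

```text
time_s: 29.85
ee_pos: [439.5, -142.3, 57.9]
ee_rot: [180.0, -0.0, 93.6]
force: [0.4, -0.7, -0.0]
gripper_width: 54.0
[ 0.36 -0.65 -0.02] [0.046 0.016 0.027] [ 439.46 -142.34   57.93] 53.974589261256156
```

```bash
python3 -m pendant '[{"xyz":[0,0,-0.01],"roll":0,"jaw":0.4},{"xyz":[0,0,-0.03],"roll":0,"jaw":0.4},{"xyz":[0,0,-0.055],"roll":0,"jaw":0.4},{"xyz":[0,0,-0.085],"roll":0,"jaw":0.4},{"xyz":[0,0,-0.11],"roll":0,"jaw":0.3},{"xyz":[0.04,-0.03,-0.13],"roll":0,"jaw":0.2},{"xyz":[0.08,-0.06,-0.14],"roll":0,"jaw":0.1},{"xyz":[0.1,-0.08,-0.14],"roll":0,"jaw":0}]'
python3 - <<'E'
from h import *
im,d,K,T=grab("top");P=cloud(d,K,T)
Q=P[195:245,255:300].reshape(-1,3)
for n,z0,z1 in(("stand",42,47.2),("collar",48.5,53),("handle",95,115)):
    q=Q[(Q[:,2]>z0)&(Q[:,2]<z1)];print(n,len(q),cv2.minAreaRect(q[:,:2].astype(np.float32)) if len(q)>4 else "",np.median(q[:,2]) if len(q) else "")
for nm,(u,v) in dict(petri=(222,245),cup=(365,234),drop=(170,130)).items(): print(nm,P[v,u].round(1))
s,_,Ks,Ts=grab("scene")
a=cv2.resize(im[155:230,140:205],(390,450),interpolation=2);b=cv2.resize(s[195:275,190:255],(390,450),interpolation=2)
cv2.imwrite("pics/end.png",np.hstack([a,b]));st=env.state();print(st["ee_pos"],st["time_s"],st["force"])
E
```

```text
time_s: 30.85
ee_pos: [352.3, -46.4, 199.3]
ee_rot: [179.9, 0.0, 93.7]
force: [-0.1, -0.5, -1.1]
gripper_width: 89.2
stand 251 ((441.15972900390625, -140.1617431640625), (74.82666778564453, 49.607357025146484), 1.4479211568832397) 44.746274767927275
collar 124 ((437.13916015625, -144.37081909179688), (71.41021728515625, 40.86373519897461), 10.412569046020508) 50.088178342144374
handle 36 ((440.0013427734375, -141.47274780273438), (16.81671142578125, 9.627209663391113), 0.5296531915664673) 109.26030751819115
petri [350.4 -48.9 574.5]
cup [ 406.9 -349.7   59.9]
drop [664.  139.1  54.2]
[351.20484285 -46.24795917 198.67116061] 30.95 [0.49860356 0.50053808 0.47223438]
```

View pics/end.png

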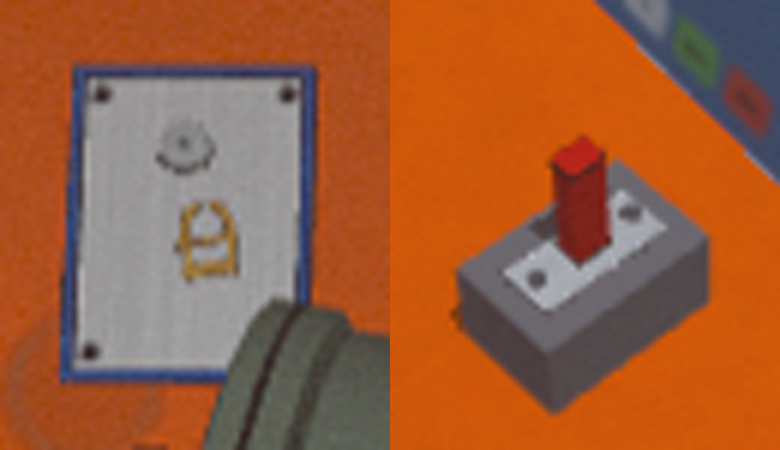

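The clip (208,240) lies flat on the plate, clear of the spindle (187,143). The pick is back upright with its collar flat on the stand, and the robot is clear of everything. Handing in.

```bash
python3 -c "
from workcell import env
env.job_done();print(env.state()['time_s'])"
```

```text
the job is handed in; nothing more can be done
the job is handed in; nothing more can be done
```

The clip is off the spindle and lying flat on the plate, and the pick is back upright in its stand. I handed the job in at about 31 s of the 54 s allowed.

- **Finding the shank:** Touching both ends of the stand slot put the shank about 5 mm off the handle axis, toward the toe. The slot span came out at 36 mm against 35 expected, which fits some give in the arm. The first camera estimate was 6–8 mm; I used the touch value.
- **Pulling the clip:** I hooked the eye and pulled slowly. The force readings between steps were at most about 6.5 N until the clip snapped free. I drew it on until it was about 29 mm from its seat (estimated from the arm's travel), backed the hook off 4 mm and lifted it straight out with no sign of catching.
- **Last checks:**
  - The final pictures show the clip flat on the plate and clear of the spindle.
  - The collar and handle heights match the start (50 and 109 mm), and the robot was touching nothing.
  - The cup and dropper readings are within about 3 mm of the start, mostly in height.
- **Not confirmed:** The arm hid the petri dish in the last top view, so I did not re-measure it. The collar's outline fit in that view was too noisy to use; the scene picture shows it seated square.

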